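# Seat the dish tray in its notches and switch on the reading lamp

## Robot

A 6-joint arm with a two-finger parallel gripper is mounted at the origin on a cart in front of the work surface, level with it; the furniture and walls round the work are solid. World frame = base frame: x ahead of the robot, y to its left, z up, the work surface at z = 0. Lengths are in mm, angles in degrees, forces in N, time in s.
With the tool pointing down it reaches from about 300 to 850 mm from the base axis. Payload 4.2 kg.
Tool frame: the origin (TCP) lies at the very end of the fingers, on their centre line; the grasp point (between the pads) lies 19 mm behind it; z points along the fingers, y is the line along which they close (so a half turn about z gives the same grasp; the last joint's range is limited). The gripper opens to 91 mm and grips with 3 to 60 N. Pads are 32 mm wide; open, the fingers measure 118 mm over their backs; the gripper's body (76 mm by 178 mm) begins 60 mm behind the grasp point.
Start: joints at [74.255, 18.312, 89.639, -0, 72.044, -1.146], TCP at [144.931, 556.451, 213.976] pointing down, gripper open.
Joint ranges: [-177.97, 177.97], [-48.28, 115.42], [12.27, 149.76], [-77.06, 257.06], [2.81, 150.46], [-146.56, 146.56]. Speed limits (degrees/s): [147.25, 147.25, 180, 180, 180, 180].

## Interface

Orientations are given as [roll, pitch, yaw] about the fixed x, y, z axes, in that order (R = Rz(yaw) Ry(pitch) Rx(roll)).
In Python, from workcell import * gives the robot as it stands.
- The arm moves only by the tool move_arm, never from a script. Its argument "motion" is a list of rows, each a list of 3 entries, a list of its own where there are three numbers: the finger opening in mm, from 0 to 91.2, then the shift along the world's x, y, z in units of 25 mm (1.0 is 25 mm), then the turn, a rotation vector about the world's x, y, z in units of 4 degrees (1.0 is 4 degrees). In form: [[grip, [x, y, z], [ax, ay, az]], ...]. A call has 1 to 20 rows; each row shifts and turns the commanded pose from where the row before left it; what a row does not reach is not made up. A row lasts 1/12 s, in which the tool goes at most 41.7 mm and 7.16 degrees, less where a joint would pass 70% of its speed; a pose out of reach is approached as far as the arm can. A call with a number of a shift or a turn outside -1 to 1 is refused whole. A call with a gripper value outside its range is refused whole. The fingers move at their own pace and stop on an object; "grip_force" is the grip in N (left out, the last holds). Time passes only in rows, so rows that do not move let the fingers close. It gives the time, the measured TCP pose, the force, the opening and the grip force at its end, in the units of the state.
- state(): the state, without advancing time (a new reading comes with each control period).
- grab_frame(name): name is "side" or "top" or "wrist"; returns the picture (400x640x3 uint8, blue, green, red); there is no depth.
- camera_info(name): a dict with "fx", "fy", "cx", "cy" (pixels), "rvec" (rotation vector, rad) and "tvec" (3), from world to camera coordinates, as OpenCV has them. Camera axes: x right, y down, z forward; pixel columns grow to the right and rows downward; lengths in mm; the calibration is good to about 2 mm. The wrist camera is an equidistant fisheye: a pixel r from the principal point sees the ray r / f radians off the axis. A picture is of the moment at which its call begins: read the wrist's pose just before it. camera_info takes no time and is no camera call; for the wrist camera it gives the pose at the moment of the call.
- job_done(): hands the job in; it is judged then, once.
The state is a dict: "time_s": time; "qpos": joint angles; "qvel": joint speeds; "effort": joint torques, N m; "ee_pos": TCP position; "ee_rot": TCP orientation; "force": force on the tool from outside, world axes, zero at the start; "torque": the same for the moment, N m; "gripper_width": finger opening in mm; "gripper_force": force on a finger pad.
Only numpy, scipy, OpenCV 4.12 (cv2) and the standard library are available. Lean on these libraries where they do the work, as an engineer would, in place of code of your own. Each camera call takes 0.05 s, during which the arm holds its last target. There are 200 camera calls.

## Task

Push the dish tray from behind its blue lip along the rails of the reading stand until it drops into its locating notches, keeping it on the rails and both dishes in their places. Then press the green button of the small lamp switch behind the stand fully down, let it go and draw clear. Push and press only, with the fingers; do not lift anything, and leave the other things on the bench alone.

Things in the scene. Friction and masses are not known exactly. Their poses are not given: they have to be found in the camera images.
- stand: fixed grey reading stand, base 150 (x) x 380 mm (y -175 to +205), 10 mm thick. Two straight rails along its y, tops 26 mm above the worktop, 80 mm apart inside; outside them smooth aluminium guides, inner faces 128 mm apart, tops at 42 mm. Origin on the worktop; z up, axes within 17 degrees of the world's. Four notches 20 mm long, 6 mm deep in the rail tops.
- seat (a point): where the tray's origin lies when seated: stand frame x 0, y -80 mm, 20 mm above the worktop; axes as the stand's. Red marks on the guides show this y. Front and rear feet run on different halves of the rails, so the tray drops in level here only; its feet then strike the notch ends and stop it. Play about 3 mm either way along the rails.
- tray: loose aluminium dish tray 125 mm (x) by 170 mm (y), 0.4 to 0.8 kg, between the guides with 1.5 mm play each side, axes like the stand's. Origin under its centre at the undersides of its feet (10 mm high); plate top 16 mm up. Origin 26 mm above the worktop on the rails, 20 mm dropped in. Starts 100 to 170 mm to the stand's +y of the seat; push to -y. Pushing takes about 1 to 5 N; keep under 15 N.
- tray_lip (a point): centre of the outer (+y) face of the tray's blue upright push lip, the face to push on: 90 mm wide (x), 30 mm high (16 to 46 mm above the tray's origin, this point at 31 mm), lip 8 mm thick, at the tray's +y end, 85 mm from its origin. Axes as the tray's.
- dish_orange: closed 60 mm culture dish, yellow-orange, 15 mm high, loose between four 7 mm high pegs on the tray plate, 46 mm to the -y side of the tray's centre. Origin under its centre.
- dish_grey: closed 60 mm culture dish, grey-blue, 15 mm high, loose between four pegs on the tray plate, 24 mm to the +y side of the tray's centre. Origin under its centre.
- lamp_button (a joint): travel of the green lamp button: 0 released, 0.006 m fully down; a spring, about 5 N at the bottom, returns it.
- lamp_button_top (a point): centre of the top of the round green lamp button, 24 mm across, 22 mm above the worktop, which moves straight down 6 mm in its small fixed round black housing (40 mm across, 12 mm high) on the worktop just beyond the rails (stand frame x 105 to 150, y -65 to 40 mm, differing from start to start). The guide (42 mm high), the tray and the vials stand near it.
- vial_green: bystander: small vial with a green cap, 21 mm across, 47 mm high, behind the stand; origin under its centre
- vial_black: bystander: small vial with a black cap and blue contents, 21 mm across, 47 mm high, behind the stand; origin under its centre
- marker: bystander: blue-capped marker, 134 mm long (its y), 13 mm thick, lying on the robot's side of the stand; origin under its centre
- glass_beaker: bystander: small clear beaker, 48 mm across, 57 mm high, to the right of the stand; origin under its centre
- lab_timer: bystander: white timer, 33 x 52 x 47 mm, to the right of the stand; origin under its centre
Things that resemble listed ones, but are neither listed nor needed, are in the scene too. What is shaped like the dish_orange but purple or turquoise is not meant.

How it is judged:
By the outcome, as a careful person would: the job done as asked, in the order asked, and still so for the second after the job is handed in, with the robot touching nothing.
It also fails if it takes over 45 s, if anything falls off the work surface, if the arm or the gripper's body presses on something with over 40 N, if the wrist force passes 120 N, or if a joint passes its speed limit or range.

## Working session

There is one attempt and no reset: what is moved stays moved. The work goes in short steps, Python scripts to look and compute and a tool call to move; the robot and the scene stay as the last step left them, time stands still between calls to the robot, and variables do not carry over. Pictures are saved under pics/ and viewed, at most 10 in all, crops included, and the job is handed in when it is done.

Besides the shell and the picture viewer there is one more tool, called after "Request:" in YAML: its name, and indented under it one key for each argument. move_arm: Moves the arm, as the interface text tells. Shifts and turns lie within -1 to 1; 1 stands for 25 mm of shift or 4 degrees of turn. Its arguments: {"type":"object","properties":{"motion":{"type":"array","items":{"type":"array"}},"grip_force":{"type":"number"}},"required":["motion"]}

```bash
mkdir -p pics; ls; cat > h.py <<'E'
from workcell import *
import numpy as np, cv2
def grab(n,f):
    im=grab_frame(n); cv2.imwrite('pics/'+f,im); return im
def ray(n,uv):
    c=camera_info(n); R,_=cv2.Rodrigues(np.array(c["rvec"],float)); t=np.array(c["tvec"],float).ravel()
    x=(uv[0]-c["cx"])/c["fx"]; y=(uv[1]-c["cy"])/c["fy"]
    if n=="wrist":
        r=np.hypot(x,y); d=np.array([x/r*np.sin(r),y/r*np.sin(r),np.cos(r)]) if r>0 else np.array([0,0,1.])
    else: d=np.array([x,y,1.])
    return -R.T@t, R.T@d
def plane(n,uv,z):
    o,d=ray(n,uv); return o+d*(z-o[2])/d[2]
E
python3 - <<'E'
from h import *
s=state(); print({k:np.round(v,2) for k,v in s.items()})
a=grab("top","top1.png"); b=grab("side","side1.png")
E
```

```text
pics
{'time_s': np.float64(0.0), 'qpos': array([74.25, 18.35, 89.71, -0.  , 72.04, -1.15]), 'qvel': array([ 0.04, -0.05,  0.06, -0.01, -0.15, -0.07]), 'effort': array([  0.  , -41.25, -23.2 ,   0.07,   0.05,  -0.  ]), 'ee_pos': array([144.79, 555.94, 213.1 ]), 'ee_rot': array([-179.9,   -0. ,  165.4]), 'force': array([ 0.18, -0.29,  0.69]), 'torque': array([0.  , 0.03, 0.02]), 'gripper_force': np.float64(0.0), 'gripper_width': np.float64(91.62)}
```

View pics/top1.png

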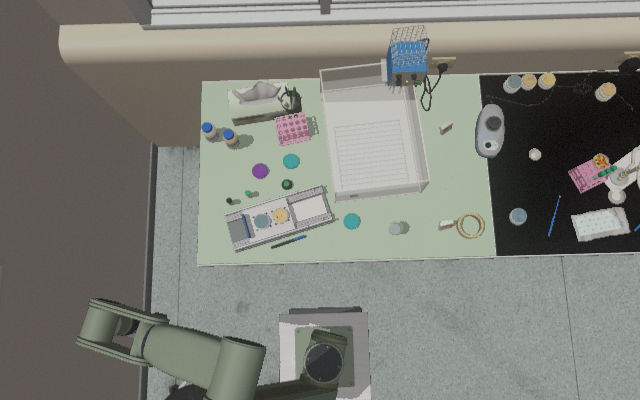

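View pics/side1.png

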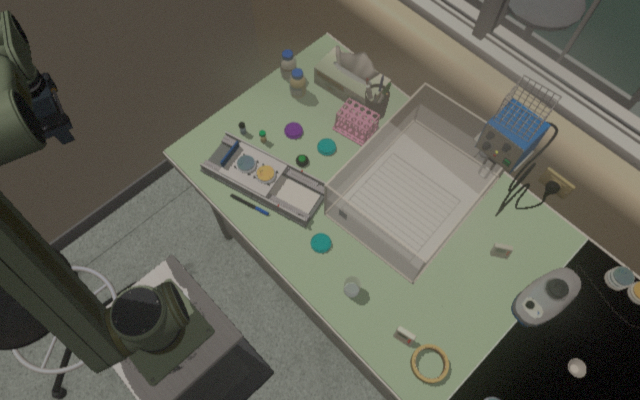

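The top view shows the stand from (225,218) to (333,215), with the orange dish at (280,215), the grey dish at (262,221) and the blue lip end near x=237. The likely button is the round dark thing with a green top at (287,184). Possible mix-ups are the green vial (249,194), the black vial (229,201), the turquoise dishes (291,161) and (352,221), and the purple dish (260,171). I'll check this in a close crop.

```bash
python3 - <<'E'
from h import *
a=cv2.imread('pics/top1.png')[150:260,210:350]; b=cv2.imread('pics/side1.png')[110:230,190:340]
a=cv2.resize(a,(700,550),interpolation=cv2.INTER_CUBIC); cv2.imwrite('pics/c1.png',a)
b=cv2.resize(b,(750,600),interpolation=cv2.INTER_CUBIC); cv2.imwrite('pics/c2.png',b)
E
```

```text
(no output)
```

View pics/c1.png

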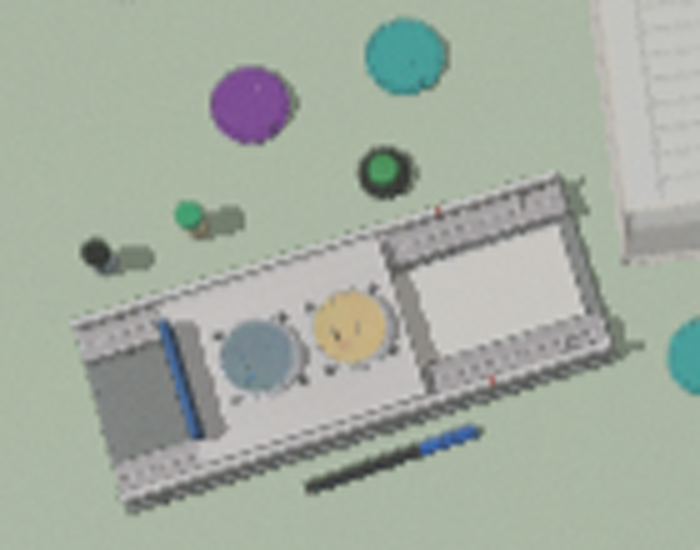

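View pics/c2.png

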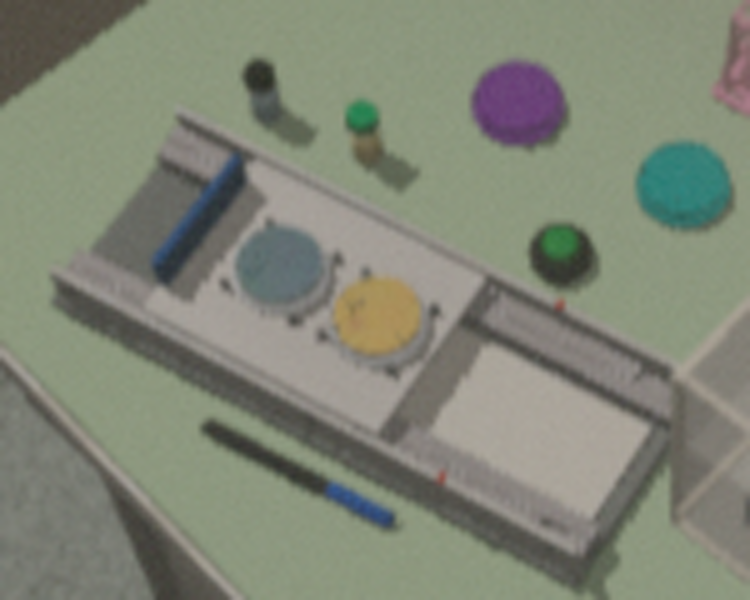

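The crops confirm the scene. The green button in its black housing is at crop (383,168). The blue lip runs from (163,323) to (197,437), and the red marks are at (437,210) and (491,381). The vials at (97,250) and (188,213) are clear of the button.

```bash
python3 - <<'E'
from h import *
P=lambda c,z: plane("top",((c[0]+.5)/5-.5+210,(c[1]+.5)/5-.5+150),z)
S=lambda c,z: plane("side",((c[0]+.5)/5-.5+190,(c[1]+.5)/5-.5+110),z)
r1,r2=P((437,210),42),P((491,381),42); print("red",r1,r2)
print("redS",S((560,304),42),S((441,478),42))
x=r1-r2; print("yaw from red",np.degrees(np.arctan2(x[1],x[0])),np.linalg.norm(x))
g=[P(c,42) for c in((75,323),(557,175),(123,500),(608,348))]
for i,j in((1,0),(3,2)):
    d=g[j]-g[i]; print("guide",g[i],g[j],"yaw",np.degrees(np.arctan2(-d[0],d[1])),np.linalg.norm(d))
print("lip",P((163,323),72),P((197,437),72),S((237,158),72),S((160,268),72))
# coloured blobs
for n,f in(("top","top1.png"),("side","side1.png")):
    im=cv2.imread('pics/'+f); h=cv2.cvtColor(im,cv2.COLOR_BGR2HSV)
    w=(slice(170,200),slice(272,302)) if n=="top" else (slice(145,175),slice(290,315))
    m=cv2.inRange(h[w],(50,110,70),(75,255,255)); M=cv2.moments(m,True)
    u=M['m10']/M['m00']+w[1].start; v=M['m01']/M['m00']+w[0].start
    print(n,M['m00'],u,v,plane(n,(u,v),22 if n=="top" else 20))
E
```

```text
red [589.27059596  83.67996438  42.        ] [460.40590736  46.31864946  42.        ]
redS [589.44926558  83.15909705  42.        ] [460.19296477  45.42305534  42.        ]
yaw from red 16.168285371938197 134.17144190015017
guide [613.28514836  -5.61313775  42.        ] [512.1147039 349.9439614  42.       ] yaw 15.883206776154529 369.67054194957626
guide [482.29871232 -39.55820338  42.        ] [381.28443197 313.40719148  42.        ] yaw 15.970459130455197 367.13547200515563
lip [504.63059148 280.36749422  72.        ] [421.28110954 255.50770596  72.        ] [505.29104791 279.76714142  72.        ] [422.93973508 251.50187292  72.        ]
top 24.0 286.0 183.29166666666666 [627.02413981 125.62351768  22.        ]
side 28.0 301.5 158.0 [627.22772732 125.39556269  20.        ]
```

Request:
move_arm:
  motion:
    - [0,[0.89,-0.72,-0.2],[0,0,0.55]]
    - [0,[0.89,-0.72,-0.3],[0,0,0.55]]
    - [0,[0.89,-0.72,-0.3],[0,0,0.55]]
    - [0,[0.89,-0.72,-0.3],[0,0,0.55]]
    - [0,[0.89,-0.72,-0.3],[0,0,0.55]]
    - [0,[0.89,-0.72,-0.3],[0,0,0.55]]
    - [0,[0.89,-0.72,-0.3],[0,0,0.55]]
    - [0,[0.89,-0.72,-0.3],[0,0,0.55]]
    - [0,[0.89,-0.72,-0.3],[0,0,0.55]]
    - [0,[0.89,-0.72,-0.3],[0,0,0.55]]
    - [0,[0.89,-0.72,-0.3],[0,0,0.55]]
    - [0,[0.89,-0.72,-0.3],[0,0,0.55]]
    - [0,[0.89,-0.72,-0.3],[0,0,0.55]]
    - [0,[0.89,-0.72,-0.1],[0,0,0.55]]
    - [0,[0,0,0],[0,0,0]]
    - [0,[0,0,0],[0,0,0]]
    - [0,[0,0,0],[0,0,0]]

```text
time_s: 1.52
ee_pos: [456.0, 304.5, 116.2]
ee_rot: [180.0, -0.1, -163.8]
force: [-0.4, -0.1, -0.1]
gripper_width: 0.3
gripper_force: 0.0
```

Request:
move_arm:
  motion:
    - [0,[0,0,-0.5],[0,0,0]]
    - [0,[0,0,-0.6],[0,0,0]]
    - [0,[0,0,-0.6],[0,0,0]]
    - [0,[0,0,-0.5],[0,0,0]]
    - [0,[0,0,-0.3],[0,0,0]]
    - [0,[0,0,-0.15],[0,0,0]]
    - [0,[0,0,0],[0,0,0]]
    - [0,[0,0,0],[0,0,0]]

```text
time_s: 2.18
ee_pos: [456.4, 305.0, 50.7]
ee_rot: [180.0, 0.0, -163.8]
force: [0.7, -0.2, -0.0]
gripper_width: 0.3
gripper_force: 0.0
```

```bash
python3 - <<'E'
from h import *
s=state(); print(s["ee_pos"],s["force"])
a=grab("wrist","w1.png")
E
```

```text
[456.43136517 305.00863255  50.69708407] [ 0.65008236 -0.15778688 -0.02003107]
```

View pics/w1.png

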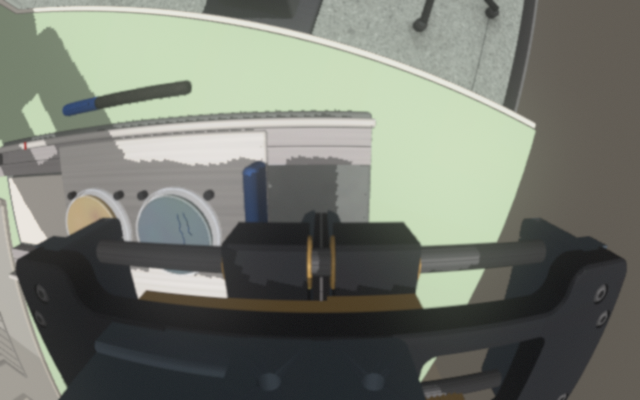

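The wrist view shows the lip at (255,190), just left of the closed fingers at (320,240), with the dishes in place. I'll start pushing.

Request:
move_arm:
  motion:
    - [0,[0.03,-0.1,0],[0,0,0]]
    - [0,[0.03,-0.1,0],[0,0,0]]
    - [0,[0.03,-0.1,0],[0,0,0]]
    - [0,[0.03,-0.1,0],[0,0,0]]
    - [0,[0.03,-0.1,0],[0,0,0]]
    - [0,[0.03,-0.1,0],[0,0,0]]
    - [0,[0.03,-0.1,0],[0,0,0]]
    - [0,[0.03,-0.1,0],[0,0,0]]
    - [0,[0.03,-0.1,0],[0,0,0]]
    - [0,[0.03,-0.1,0],[0,0,0]]
    - [0,[0.03,-0.1,0],[0,0,0]]
    - [0,[0.03,-0.1,0],[0,0,0]]
    - [0,[0.03,-0.1,0],[0,0,0]]
    - [0,[0.03,-0.1,0],[0,0,0]]

```text
time_s: 3.4
ee_pos: [467.0, 269.4, 50.2]
ee_rot: [180.0, 0.0, -163.8]
force: [-1.0, 3.4, -0.3]
gripper_width: 0.4
gripper_force: 1.5
```

Request:
move_arm:
  motion:
    - [0,[0.04,-0.14,0],[0,0,0]]
    - [0,[0.04,-0.14,0],[0,0,0]]
    - [0,[0.04,-0.14,0],[0,0,0]]
    - [0,[0.04,-0.14,0],[0,0,0]]
    - [0,[0.04,-0.14,0],[0,0,0]]
    - [0,[0.04,-0.14,0],[0,0,0]]
    - [0,[0.04,-0.14,0],[0,0,0]]
    - [0,[0.04,-0.14,0],[0,0,0]]
    - [0,[0.04,-0.14,0],[0,0,0]]
    - [0,[0.04,-0.14,0],[0,0,0]]
    - [0,[0.04,-0.14,0],[0,0,0]]
    - [0,[0.04,-0.14,0],[0,0,0]]
    - [0,[0.04,-0.14,0],[0,0,0]]
    - [0,[0.04,-0.14,0],[0,0,0]]
    - [0,[0.04,-0.14,0],[0,0,0]]
    - [0,[0.04,-0.14,0],[0,0,0]]
    - [0,[0.04,-0.14,0],[0,0,0]]
    - [0,[0.04,-0.14,0],[0,0,0]]
    - [0,[0.04,-0.12,0],[0,0,0]]
    - [0,[0.03,-0.1,0],[0,0,0]]

```text
time_s: 5.07
ee_pos: [486.7, 200.6, 50.2]
ee_rot: [180.0, -0.0, -163.8]
force: [-1.2, 3.4, 0.2]
gripper_width: 0.8
gripper_force: 1.6
```

```bash
python3 - <<'E'
from h import *
s=state(); print(s["ee_pos"],s["force"])
a=grab("top","top2.png"); grab("side","side2.png")
b=np.hstack([cv2.resize(a[150:260,210:350],(400,314),interpolation=cv2.INTER_CUBIC),cv2.resize(cv2.imread('pics/side2.png')[110:230,190:340],(392,314),interpolation=cv2.INTER_CUBIC)]); cv2.imwrite('pics/c3.png',b)
E
```

```text
[486.74781082 200.57440872  50.2477924 ] [-1.17484152  3.42206055  0.19617585]
```

View pics/c3.png

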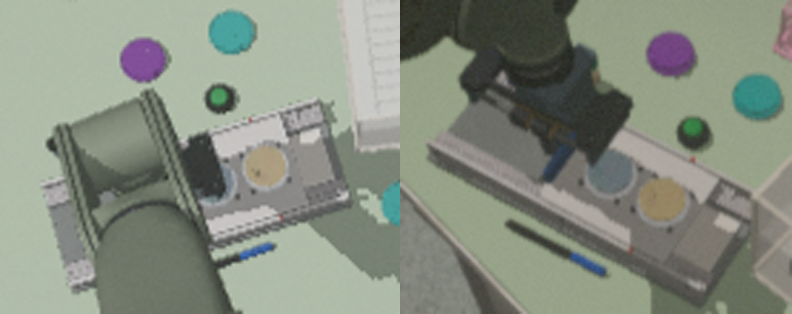

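The tray is sliding straight between the guides with the dishes between their pegs. About 43 mm remain.

Request:
move_arm:
  motion:
    - [0,[0.03,-0.1,0],[0,0,0]]
    - [0,[0.03,-0.1,0],[0,0,0]]
    - [0,[0.03,-0.1,0],[0,0,0]]
    - [0,[0.03,-0.1,0],[0,0,0]]
    - [0,[0.03,-0.1,0],[0,0,0]]
    - [0,[0.03,-0.1,0],[0,0,0]]
    - [0,[0.03,-0.1,0],[0,0,0]]
    - [0,[0.03,-0.1,0],[0,0,0]]
    - [0,[0.03,-0.1,0],[0,0,0]]
    - [0,[0.03,-0.1,0],[0,0,0]]
    - [0,[0.03,-0.1,0],[0,0,0]]
    - [0,[0.02,-0.08,0],[0,0,0]]
    - [0,[0.02,-0.08,0],[0,0,0]]
    - [0,[0.02,-0.06,0],[0,0,0]]

```text
time_s: 6.33
ee_pos: [496.5, 167.7, 50.2]
ee_rot: [180.0, -0.0, -163.8]
force: [-0.7, 2.6, 0.1]
gripper_width: 0.7
gripper_force: 1.6
```

Request:
move_arm:
  motion:
    - [0,[0.015,-0.05,0],[0,0,0]]
    - [0,[0.015,-0.05,0],[0,0,0]]
    - [0,[0.015,-0.05,0],[0,0,0]]
    - [0,[0.015,-0.05,0],[0,0,0]]

```text
time_s: 6.67
ee_pos: [497.9, 162.9, 50.2]
ee_rot: [180.0, -0.0, -163.8]
force: [-0.4, 3.4, 0.3]
gripper_width: -0.1
gripper_force: 1.5
```

Request:
move_arm:
  motion:
    - [0,[0.01,-0.04,0],[0,0,0]]
    - [0,[0.01,-0.04,0],[0,0,0]]

```text
time_s: 6.83
ee_pos: [498.4, 160.8, 50.2]
ee_rot: [180.0, -0.0, -163.8]
force: [-1.1, 3.0, -0.7]
gripper_width: 0.9
gripper_force: 1.4
```

Request:
move_arm:
  motion:
    - [0,[0.01,-0.04,0],[0,0,0]]
    - [0,[0.01,-0.04,0],[0,0,0]]

```text
time_s: 7.0
ee_pos: [498.9, 158.7, 50.2]
ee_rot: [-180.0, -0.0, -163.8]
force: [-1.3, 2.6, -0.9]
gripper_width: 0.7
gripper_force: 1.4
```

Request:
move_arm:
  motion:
    - [0,[0.01,-0.04,0],[0,0,0]]
    - [0,[0.01,-0.04,0],[0,0,0]]

```text
time_s: 7.17
ee_pos: [499.4, 156.9, 50.2]
ee_rot: [180.0, -0.0, -163.8]
force: [-0.9, 2.4, -1.6]
gripper_width: 0.2
gripper_force: 1.4
```

Request:
move_arm:
  motion:
    - [0,[0.01,-0.04,0],[0,0,0]]
    - [0,[0.01,-0.04,0],[0,0,0]]

```text
time_s: 7.33
ee_pos: [500.0, 154.9, 50.2]
ee_rot: [180.0, 0.0, -163.8]
force: [-1.1, 2.5, -0.2]
gripper_width: 0.4
gripper_force: 1.4
```

```bash
python3 - <<'E'
from h import *
grab("side","side3.png"); grab("top","top3.png")
b=cv2.resize(cv2.imread('pics/side3.png')[130:230,230:340],(660,600),interpolation=cv2.INTER_CUBIC); cv2.imwrite('pics/c4.png',b)
ey=np.array([-.2756,.9613]); se=np.array([524.8,64.6])
for f,n in(("side1.png","side"),("side3.png","side"),("top1.png","top"),("top3.png","top")):
    h=cv2.cvtColor(cv2.imread('pics/'+f),cv2.COLOR_BGR2HSV); m=cv2.inRange(h,(12,70,110),(28,255,255))
    m[:, :230]=0; m[:,320:]=0; m[:130]=0; m[250:]=0
    k,l,st,c=cv2.connectedComponentsWithStats(m); i=1+np.argmax(st[1:,4])
    for z in(57,51):
        p=plane(n,c[i],z)[:2]; print(f,st[i,4],c[i],z,p,"dish y rel seat",(p-se)@ey)
E
```

```text
side1.png 214 [265.05140187 172.68691589] 57 [499.83046009 145.7126376 ] dish y rel seat 84.85518372257887
side1.png 214 [265.05140187 172.68691589] 51 [501.63249382 148.64024555] dish y rel seat 87.17285275577375
side3.png 198 [303.65656566 193.95454545] 57 [534.8962963   14.68060279] dish y rel seat -50.770055801494145
side3.png 198 [303.65656566 193.95454545] 51 [536.85920068  17.00707837] dish y rel seat -49.07459127455437
top1.png 140 [279.47142857 214.97857143] 57 [500.65838037 147.67946193] dish y rel seat 86.5177171248945
top1.png 140 [279.47142857 214.97857143] 51 [501.76000854 148.25874102] dish y rel seat 86.77096938379565
top3.png 7 [234.42857143 140.71428571] 57 [788.14138273 314.12220428] dish y rel seat 167.28880989441728
top3.png 7 [234.42857143 140.71428571] 51 [790.19758886 315.25415108] dish y rel seat 167.81025993924092
```

View pics/c4.png

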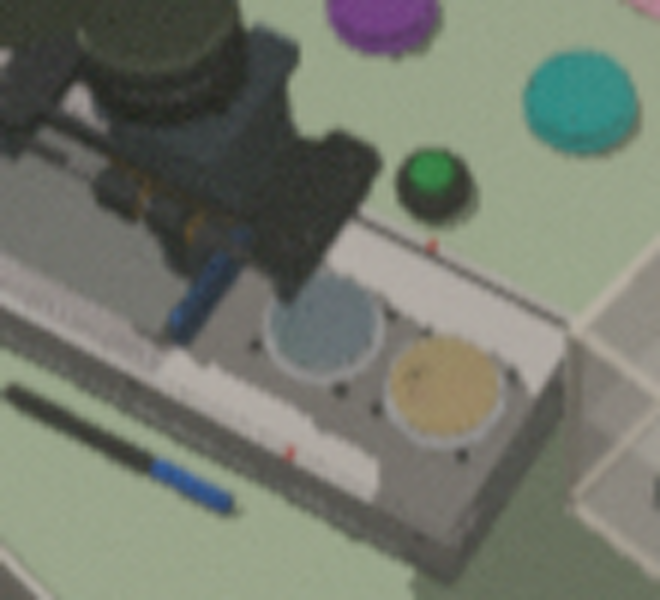

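The dish now sits about 47–49 mm to the -y of the seat (46 nominal), so the tray should be at its notches. Two small pushes will show whether it hits the notch ends.

Request:
move_arm:
  motion:
    - [0,[0.01,-0.04,0],[0,0,0]]
    - [0,[0.01,-0.04,0],[0,0,0]]

```text
time_s: 7.6
ee_pos: [500.4, 153.4, 50.2]
ee_rot: [179.9, 0.0, -163.8]
force: [-2.1, 7.1, -0.2]
gripper_width: 0.5
gripper_force: 3.8
```

Force jumped to 7 N as the tray stopped against the notch ends. I'll back off, rise and look.

Request:
move_arm:
  motion:
    - [0,[-0.06,0.2,0],[0,0,0]]
    - [0,[-0.12,0.4,0],[0,0,0]]
    - [0,[-0.12,0.4,0],[0,0,0]]
    - [0,[0,0,0.6],[0,0,0]]
    - [0,[0,0,0.9],[0,0,0]]
    - [0,[0,0,0.9],[0,0,0]]
    - [0,[0,0.5,0.6],[0,0,0]]
    - [0,[0,0.8,0],[0,0,0]]
    - [0,[0,0.8,0],[0,0,0]]
    - [0,[0,0.8,0],[0,0,0]]
    - [0,[0,0.8,0],[0,0,0]]
    - [0,[0,0.5,0],[0,0,0]]
    - [0,[0,0,0],[0,0,0]]
    - [0,[0,0,0],[0,0,0]]

```text
time_s: 8.77
ee_pos: [492.5, 283.2, 125.0]
ee_rot: [-180.0, -0.0, -163.7]
force: [0.1, -0.4, -0.8]
gripper_width: 0.5
gripper_force: 0.0
```

```bash
python3 - <<'E'
from h import *
a=grab("side","side4.png"); t=grab("top","top4.png")
b=np.hstack([cv2.resize(t[160:250,235:335],(400,360),interpolation=cv2.INTER_CUBIC),cv2.resize(a[130:230,230:330],(400,360),interpolation=cv2.INTER_CUBIC)]); cv2.imwrite('pics/c5.png',b)
ey=np.array([-.2756,.9613]); se=np.array([524.8,64.6])
D={}
for n,im in(("side",a),("top",t)):
    h=cv2.cvtColor(im,cv2.COLOR_BGR2HSV); m=cv2.inRange(h,(12,70,110),(28,255,255))
    m[:, :230]=0; m[:,330:]=0; m[:130]=0; m[250:]=0
    k,l,st,c=cv2.connectedComponentsWithStats(m); i=1+np.argmax(st[1:,4]); D[n]=ray(n,c[i]); print(c[i],st[i,4])
    for z in (57,51): print(n,z,(plane(n,c[i],z)[:2]-se)@ey)
(o,d),(p,e)=D["side"],D["top"]; d/=np.linalg.norm(d); e/=np.linalg.norm(e)
A=np.stack([d,-e],1); s=np.linalg.lstsq(A,p-o,rcond=None)[0]; print("triang",o+d*s[0],p+e*s[1])
E
```

```text
[303.96097561 194.03902439] 205
side 57 -51.67671106158539
side 51 -49.985405974219134
[234.57142857 140.42857143] 7
top 57 166.48050110706822
top 51 166.99926718885928
triang [  969.91721583   527.55194471 -1269.92125257] [ 1214.68961066   547.02816208 -1182.21880973]
```

View pics/c5.png

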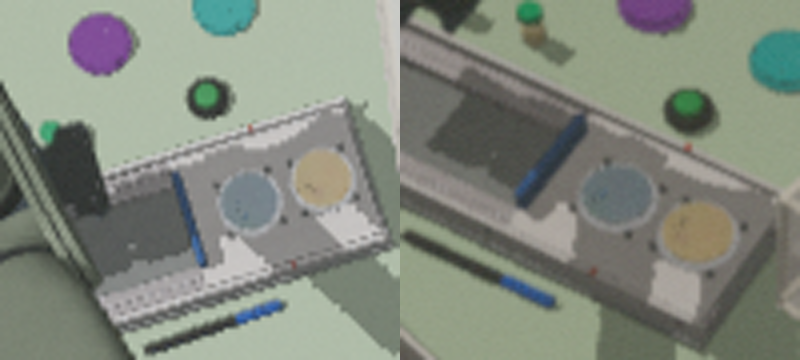

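The tray lies level with its lip at c5 (190,220), both dishes between their pegs, the vials and marker unmoved. I'll triangulate the lip's height to confirm the drop.

```bash
python3 - <<'E'
from h import *
ey=np.array([-.2756,.9613,0]); se=np.array([524.8,64.6,0])
def tri(t,s):
    (o,d),(p,e)=ray("side",s),ray("top",t); d/=np.linalg.norm(d); e/=np.linalg.norm(e)
    k=np.linalg.lstsq(np.stack([d,-e],1),p-o,rcond=None)[0]; a,b=o+d*k[0],p+e*k[1]; return (a+b)/2,np.linalg.norm(a-b)
def cen(im,lo,hi,w):
    h=cv2.cvtColor(im,cv2.COLOR_BGR2HSV); m=cv2.inRange(h,lo,hi); q=np.zeros_like(m); q[w]=m[w]
    k,l,st,c=cv2.connectedComponentsWithStats(q); i=1+np.argmax(st[1:,4]); return c[i],st[i,4]
W={"1":((slice(205,245),slice(235,260)),(slice(130,175),slice(210,245))),"4":((slice(195,232),slice(272,292)),(slice(155,192),slice(255,280)))}
O={"1":((slice(200,230),slice(268,295)),(slice(155,190),slice(250,280))),"4":((slice(190,218),slice(305,328)),(slice(180,210),slice(290,318)))}
for k in "14":
    T,S=cv2.imread(f'pics/top{k}.png'),cv2.imread(f'pics/side{k}.png')
    for nm,lo,hi,w in(("lip",(100,110,30),(125,255,255),W),("orange",(10,50,80),(30,255,255),O)):
        t,s=cen(T,lo,hi,w[k][0]),cen(S,lo,hi,w[k][1]); x,g=tri(t[0],s[0]); print(k,nm,t,s,x.round(1),round(g,1),"y",round((x-se)@ey,1))
E
```

```text
1 lip (array([245.2972973 , 225.18918919]), np.int32(37)) (array([227.66666667, 153.18518519]), np.int32(27)) [463.1 271.1  62.8] 5.4 y 215.5
1 orange (array([279.51612903, 214.89032258]), np.int32(155)) (array([264.96521739, 172.58695652]), np.int32(230)) [501.4 148.   53.1] 0.7 y 86.6
4 lip (array([282.27586207, 215.68965517]), np.int32(29)) (array([261.33333333, 180.5       ]), np.int32(12)) [491.3 142.   35.1] 21.2 y 83.6
4 orange (array([315.06338028, 204.18309859]), np.int32(142)) (array([304.06140351, 194.03947368]), np.int32(228)) [539.1  17.9  46. ] 0.1 y -48.8
```

The orange dish dropped about 7 mm (53→46), so the tray is seated. Next is the button at (627,125.5).

Request:
move_arm:
  motion:
    - [0,[0.4,-0.5,0],[0,0,0]]
    - [0,[0.65,-0.75,0],[0,0,0]]
    - [0,[0.65,-0.75,0],[0,0,0]]
    - [0,[0.65,-0.75,0],[0,0,0]]
    - [0,[0.65,-0.75,0],[0,0,0]]
    - [0,[0.65,-0.75,0],[0,0,0]]
    - [0,[0.65,-0.75,0],[0,0,0]]
    - [0,[0.65,-0.75,0],[0,0,0]]
    - [0,[0.43,-0.55,0],[0,0,0]]
    - [0,[0,0,0],[0,0,0]]
    - [0,[0,0,-0.5],[0,0,0]]
    - [0,[0,0,-0.8],[0,0,0]]
    - [0,[0,0,-0.8],[0,0,0]]
    - [0,[0,0,-0.8],[0,0,0]]
    - [0,[0,0,-0.5],[0,0,0]]
    - [0,[0,0,-0.3],[0,0,0]]
    - [0,[0,0,0],[0,0,0]]
    - [0,[0,0,0],[0,0,0]]

```text
time_s: 10.37
ee_pos: [627.3, 125.6, 33.0]
ee_rot: [180.0, -0.0, -163.8]
force: [0.2, 0.8, -0.1]
gripper_width: 0.7
gripper_force: 0.0
```

Request:
move_arm:
  motion:
    - [0,[0,0,-0.16],[0,0,0]]
    - [0,[0,0,-0.16],[0,0,0]]
    - [0,[0,0,-0.12],[0,0,0]]
    - [0,[0,0,-0.12],[0,0,0]]
    - [0,[0,0,-0.08],[0,0,0]]
    - [0,[0,0,0],[0,0,0]]

```text
time_s: 10.87
ee_pos: [627.8, 125.5, 17.0]
ee_rot: [180.0, 0.0, -163.8]
force: [0.0, -0.7, 4.1]
gripper_width: 0.2
gripper_force: 2.2
```

Request:
move_arm:
  motion:
    - [0,[0,0,-0.04],[0,0,0]]
    - [0,[0,0,-0.04],[0,0,0]]
    - [0,[0,0,0],[0,0,0]]

```text
time_s: 11.12
ee_pos: [627.8, 125.5, 16.2]
ee_rot: [180.0, 0.1, -163.8]
force: [-3.0, -0.0, 9.3]
gripper_width: 0.5
gripper_force: 4.9
```

9.3 N at z 16 means the button is bottomed. I'll release it and draw clear, straight up.

Request:
move_arm:
  motion:
    - [0,[0,0,0.1],[0,0,0]]
    - [0,[0,0,0.2],[0,0,0]]
    - [0,[0,0,0.6],[0,0,0]]
    - [0,[0,0,0.9],[0,0,0]]
    - [0,[0,0,0.9],[0,0,0]]
    - [0,[0,0,0.9],[0,0,0]]
    - [0,[0,0.5,0.9],[0,0,0]]
    - [0,[-0.3,0.8,0.5],[0,0,0]]
    - [0,[-0.3,0.9,0.2],[0,0,0]]
    - [0,[-0.3,0.9,0],[0,0,0]]
    - [0,[-0.3,0.9,0],[0,0,0]]
    - [0,[-0.3,0.9,0],[0,0,0]]
    - [0,[-0.3,0.9,0],[0,0,0]]
    - [0,[-0.2,0.5,0],[0,0,0]]
    - [0,[0,0,0],[0,0,0]]
    - [0,[0,0,0],[0,0,0]]

```text
time_s: 12.45
ee_pos: [577.2, 282.7, 144.4]
ee_rot: [-179.9, -0.0, -163.7]
force: [0.0, 0.4, 0.2]
gripper_width: -0.1
gripper_force: 0.0
```

```bash
python3 - <<'E'
from h import *
a=grab("side","side5.png"); t=grab("top","top5.png")
b=np.hstack([cv2.resize(t[150:250,215:335],(400,333),interpolation=cv2.INTER_CUBIC),cv2.resize(a[110:230,220:340],(400,333),interpolation=cv2.INTER_CUBIC)]); cv2.imwrite('pics/c6.png',b)
E
```

```text
(no output)
```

View pics/c6.png

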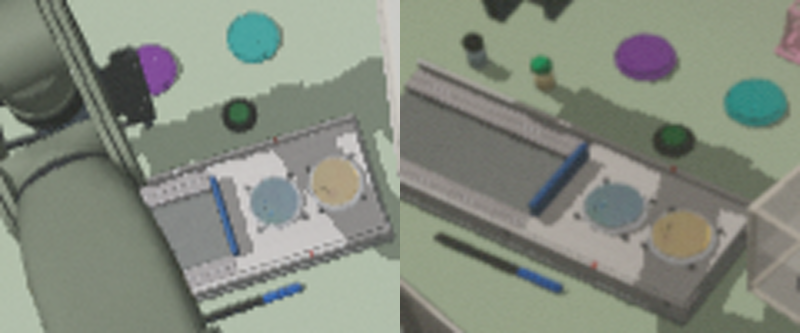

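The tray is seated with the dishes in place at (275,200) and (335,182). The button at (238,115) is free, the vials are upright and the arm is clear.

```bash
python3 -c "
from workcell import *
print(job_done())"
```

```text
the job is handed in; nothing more can be done
None
```

I pushed the tray until it dropped into its notches with both dishes in place, then pressed the green button fully down (9 N), released it, drew the arm clear and handed the job in.

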